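# Shut down the grinding bench

## Task

Shut down the bench grinder with the closed fingertips, in the workshop's order: press the red STOP button on its starter box fully in, then switch the dust extractor off by pressing down the raised near half of the black paddle switch until it lies flat, and last push the orange-tipped blade of the blast gate in the dust duct all the way down, so the gate is shut. Leave the white paddle switch of the bench lamp on, do not pull the gate blade up, and do not lift, tip or shove any of the things lying about.

Things in the scene. Friction and masses are not known exactly. Their poses are not given: they have to be found in the camera images.
- starter: fixed grey motor-starter box, face 135 x 82 mm, with a red and a green button. Origin on the bench under the face centre; x away from the robot. Its face, like those of the two paddle-switch boxes, slopes up away from the robot by 0.26 rad. The three boxes stand in a row in any order, each with a yaw up to 0.22 rad.
- stop_top (a point): centre of the flat top of the red STOP button, a cap 33 mm across, 18 mm proud of the face, in a steel ring 42 mm across and 5 mm high; nearer the robot than green START. It slides 8 mm straight in, needs about 6 N and stays where left. Axes: x up the sloping face (away from the robot), y left, z straight out of the face.
- start_top (a point): centre of the top of the green START button, 29 mm across, 56 mm up the face from STOP. The two are linked in the starter: START stands 6 mm above the face while the grinder runs and rises 8 mm as STOP is pressed in. Not to be pressed. Axes as for STOP.
- stop_button (a joint): how far the STOP button is pressed in, m: 0 out (grinder running, as at the start), 0.008 fully in (stopped).
- extractor_switch: fixed grey box with a steel cover plate, 118 x 76 mm face sloped 0.26 rad, carrying the dust extractor's black paddle: 67 mm long up the face, 33 mm wide, pivoting at mid-length (face centre). On: the far half lies parallel to the face, 4.5 mm above the plate, and the near half slopes up out of it by 0.18 rad. Origin on the bench under the face centre.
- extractor_rocker_near (a point): point on the surface of the black paddle's near half (robot's side, 33 x 33 mm, raised at the start), 23 mm down the face from the pivot. It goes down 4 mm, with about 5 N, while the far half comes up; the paddle stays as left. Axes at the start: x up the sloping face, y left, z straight out of the face (they turn with the paddle).
- extractor_rocker (a joint): tilt of the black paddle, rad: 0 on (as at the start), 0.18 off (near half flat, far half raised).
- lamp_rocker_near (a point): the same point on the bench lamp's white paddle, on a box of the same kind and sizes. It is on and must stay on.
- lamp_rocker (a joint): tilt of the white paddle, rad: 0 on (as at the start), 0.18 off.
- grinder: fixed bench grinder with its dust duct and blast gate; origin on the bench under the gate. The metal duct (64 mm across, 112 mm high) runs along y behind the switch boxes; the grinder stands 0.2 to 0.55 m to the left (+y), up to 250 mm high. The gate housing is 108 (x) x 28 (y) mm, its top 136 mm above the bench.
- gate_tab (a point): centre of the top of the orange grip on the gate's steel blade, a bar 74 (its x) x 26 (its y) x 10 mm high. The blade slides straight down into the housing: this point is 213 mm above the bench when fully open and 151 mm when shut, the grip then 5 mm above the housing. z is up; about 5 N moves it and it stays where left.
- gate_blade (a joint): how far the blade has been pushed down, m: 0 open, 0.062 shut against its stop (it starts between 0 and 0.012; below 0 it is being pulled up, -0.02 at most).
- green_reel: loose wooden reel of green cord, 96 mm across, 78 mm high, standing on a flange; origin under its centre. Leave alone, like the six below.
- orange_reel: the same with orange cord.
- glue_bottle: loose blue bottle with a red cap, 40 mm across, 125 mm high; origin under its centre.
- handle_slab: loose dark wooden handle slab, 125 x 40 x 9 mm, lying flat; origin under its centre.
- screwdriver: loose screwdriver lying on the bench; origin under its middle.
- polish_tin: loose tin with a white lid and a yellow label, 72 mm across, 50 mm high; origin under its centre.
- dip_cup: loose empty steel cup, 76 mm across, 90 mm high; origin under its centre.
Not all that is in view belongs to the job. Leave any pink or yellow look-alike of the starter alone.

How it is judged:
On the way, in this order (a step that is already met when the one before it is completed fails the run):
1. the red STOP button is pressed in, at least 6.5 of its 8 mm (value of joint stop_button above 0.0065 m), for 0.1 s.
2. the extractor's black paddle is rocked to off, at least 0.15 of 0.18 rad (value of joint extractor_rocker above 0.15 rad), for 0.1 s.
3. the gate blade is pushed down to its stop, at least 57 of 62 mm (value of joint gate_blade above 0.057 m), for 0.1 s.
At the end, for the whole second after the job is handed in: STOP is in (at least 6.5 of 8 mm), the black paddle is off (at least 0.15 of 0.18 rad), the gate blade is down (at least 57 of 62 mm), and the lamp's white paddle is still on (under 0.04 rad) (value of joint stop_button above 0.0065 m and value of joint extractor_rocker above 0.15 rad and value of joint gate_blade above 0.057 m and value of joint lamp_rocker below 0.04 rad); the robot touches nothing.
It fails at once if the lamp's white paddle is rocked towards off (over 0.06 rad) (value of joint lamp_rocker above 0.06 rad).
It fails at once if the gate blade is pulled up (more than 8 mm above its open position) (value of joint gate_blade below -0.008 m).
It fails at once if a loose thing is lifted, carried or shoved (moved more than 25 mm) (distance of any of green_reel, orange_reel, glue_bottle, handle_slab, screwdriver, polish_tin, dip_cup from where it was at the start of the episode above 0.025 m).
It fails at once if a loose thing is tipped over (past 0.5 rad) (angle between any of green_reel, orange_reel, glue_bottle, handle_slab, polish_tin, dip_cup's own z axis and vertical above 0.5 rad).
It also fails if it takes over 54 s, if anything falls off the work surface, if the arm or the gripper's body presses on something with over 40 N, if the wrist force passes 120 N, or if a joint passes its speed limit or range.

## Robot

A 7-joint arm with a two-finger parallel gripper is mounted at the origin on the work surface. World frame = base frame: x ahead of the robot, y to its left, z up, the work surface at z = 0. Lengths are in m, angles in rad, forces in N, time in s.
With the tool pointing down it reaches from about 0.425 to 0.875 m from the base axis. Payload 4.7 kg.
Tool frame: the origin (TCP) lies midway between the tips of the shut fingers; the grasp point (between the pads) lies 19 mm behind it; z points along the fingers, y is the line along which they close (so a half turn about z gives the same grasp; the last joint's range is limited). The gripper opens to 87 mm and grips with 3 to 60 N. Pads are 19 mm wide; open, the fingers measure 117 mm over their backs; the gripper's body (75 mm by 190 mm) begins 51 mm behind the grasp point.
Start: joints at [1.278, 0.321, -0.07, 1.45, 0.023, 1.371, -0.057], TCP at [0.196, -0.62, 0.223] pointing down, gripper open.
Joint ranges: [-2.86, 2.86], [-0.3, 2.09], [-1.38, 1.24], [0.06, 2.45], [-1.56, 4.7], [0.09, 2.05], [-2.69, 2.69]. Speed limits (rad/s): [2.57, 2.57, 3.14, 3.14, 3.14, 3.14, 3.14].

## Interface

Orientations are given as a rotation vector (axis times angle).
In Python, from bench import ctrl gives the robot as it stands. The module is installed in compiled form; this text tells all that it offers.
- The arm moves only by the tool carry_out, never from a script. Its argument "steps" is a list of rows, each a list of 7 numbers: the turn, a rotation vector about the world's x, y, z in degrees, then the shift along the world's x, y, z in cm, then the opening, from 0 (shut) to 1 (fully open). A call has 1 to 12 rows; each row is the pose to reach, as a shift and turn from the pose commanded when the call began; what a row does not reach only later rows make up. A row lasts 1/10 s, in which the tool goes at most 50 mm and 8.59 degrees, less where a joint would pass 70% of its speed; a pose out of reach is approached as far as the arm can. A call with a gripper value outside its range is refused whole. The fingers move at their own pace and stop on an object; "squeeze" is the grip in N (left out, the last holds). Time passes only in rows, so rows that repeat a pose let the fingers close. It gives the time, the measured TCP pose, the force, the opening and the grip force at its end, in the units of the state.
- ctrl.get_state(): the state, without advancing time (a new reading comes with each control period).
- ctrl.get_image(name): name is "side" or "top"; returns a dict with "pixels" (384x512x3 uint8, red, green, blue), "camera_matrix" (3x3 intrinsics, pixels), "cam_to_world" (4x4, takes a point from camera to world coordinates). Camera axes: x right, y down, z forward; pixel columns grow to the right and rows downward; lengths in m; the calibration is good to about 2 mm. A picture is of the moment at which its call begins. There is no depth.
- ctrl.close_job(): hands the job in; it is judged then, once.
The state is a dict: "time": time; "joint_positions": joint angles; "qd": joint speeds; "joint_torque": joint torques, N m; "position": TCP position; "tool_rot": TCP orientation; "ft_force": force on the tool from outside, world axes, zero at the start; "torque": the same for the moment, N m; "grip_width": opening from 0.0 (shut) to 1.0 (fully open); "grip_force": force on a finger pad.
Only numpy, scipy, OpenCV 4.12 (cv2) and the standard library are available. Lean on these libraries where they do the work, as an engineer would, in place of code of your own. Each camera call takes 0.05 s, during which the arm holds its last target. There are 200 camera calls.

## Working session

There is one attempt and no reset: what is moved stays moved. The work goes in short steps, Python scripts to look and compute and a tool call to move; the robot and the scene stay as the last step left them, time stands still between calls to the robot, and variables do not carry over. Pictures are saved under pics/ and viewed, at most 10 in all, crops included, and the job is handed in when it is done.

Besides the shell and the picture viewer there is one more tool, called after "Emit:" as name(argument=value, ...) on one line, values as JSON. carry_out: Moves the arm, as the interface text tells. Its arguments: {"type":"object","properties":{"steps":{"type":"array","items":{"type":"array","items":{"type":"number"}}},"squeeze":{"type":"number"}},"required":["steps"]}

```bash
mkdir -p pics; cat > h.py <<'E'
import numpy as np, cv2, pickle
from bench import ctrl
def snap(n,tag):
    d=ctrl.get_image(n); pickle.dump(d,open(f'{tag}.pkl','wb')); return d
def load(tag): return pickle.load(open(f'{tag}.pkl','rb'))
def ray(d,uv):
    T=np.array(d['cam_to_world']);K=np.array(d['camera_matrix'])
    r=T[:3,:3]@np.linalg.inv(K)@np.array([uv[0],uv[1],1.]); return T[:3,3],r/np.linalg.norm(r)
def onz(d,uv,z):
    o,r=ray(d,uv); return o+r*(z-o[2])/r[2]
def tri(d1,a,d2,b):
    o,r=ray(d1,a);p,s=ray(d2,b)
    t=np.linalg.lstsq(np.c_[r,-s],p-o,rcond=None)[0]
    A=o+r*t[0];B=p+s*t[1]; return (A+B)/2,np.linalg.norm(A-B)
def proj(d,P):
    T=np.linalg.inv(d['cam_to_world']);q=T[:3,:3]@P+T[:3,3];q=np.array(d['camera_matrix'])@q;return q[:2]/q[2]
E
python3 - <<'E'
from h import *
s=ctrl.get_state();print(s)
for n in('top','side'):
    d=snap(n,n+'0');cv2.imwrite(f'pics/{n}0.png',cv2.resize(d['pixels'][:,:,::-1],(800,600),interpolation=cv2.INTER_CUBIC))
    print(n,d['cam_to_world'],d['camera_matrix'])
E
```

```text
{'time': 0.0, 'joint_positions': array([ 1.27811569,  0.32183528, -0.07005481,  1.45167407,  0.02260798,
        1.37075892, -0.05689648]), 'qd': array([ 0.00044216, -0.00055614,  0.00019447,  0.00110542, -0.0004687 ,
       -0.00043317,  0.00227353]), 'joint_torque': array([-1.42497947e-04, -4.91291893e+01, -4.03847108e-01, -3.12533891e+01,
       -6.40511164e-02,  4.35802387e-02,  1.36190197e-04]), 'position': array([ 0.19606353, -0.61915846,  0.22145375]), 'tool_rot': array([-3.10287995e+00, -4.79731595e-01,  6.28243730e-04]), 'ft_force': array([ 0.08911007,  1.07608022, -0.13460411]), 'torque': array([ 0.02464444, -0.05151381,  0.00485036]), 'grip_force': 0.0, 'grip_width': 0.9997999427210219}
top [[-0.02180117 -0.99865001  0.04714728  0.404089  ]
 [-0.99969588  0.02123176 -0.01254463 -0.05524997]
 [ 0.01152667 -0.04740643 -0.99880917  1.91450837]
 [ 0.          0.          0.          1.        ]] [[459.69390913   0.         249.04713634]
 [  0.         459.69390913 190.10852805]
 [  0.           0.           1.        ]]
side [[-0.69806556 -0.40710698  0.58904022 -0.36054944]
 [-0.71600959  0.39010643 -0.57891902  0.79177024]
 [ 0.0058936  -0.82588188 -0.56381237  0.96463436]
 [ 0.          0.          0.          1.        ]] [[467.97622064   0.         262.5890611 ]
 [  0.         467.97622064 194.71422597]
 [  0.           0.           1.        ]]
```

View pics/top0.png

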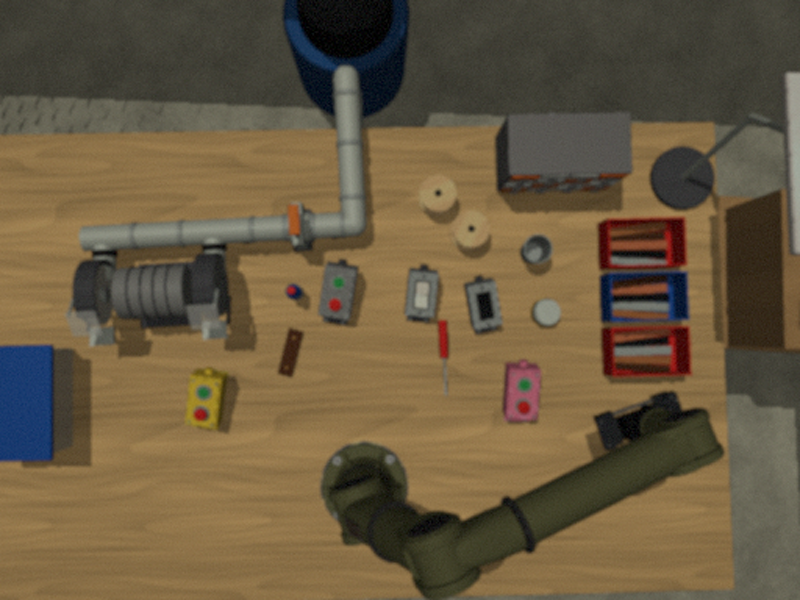

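View pics/side0.png

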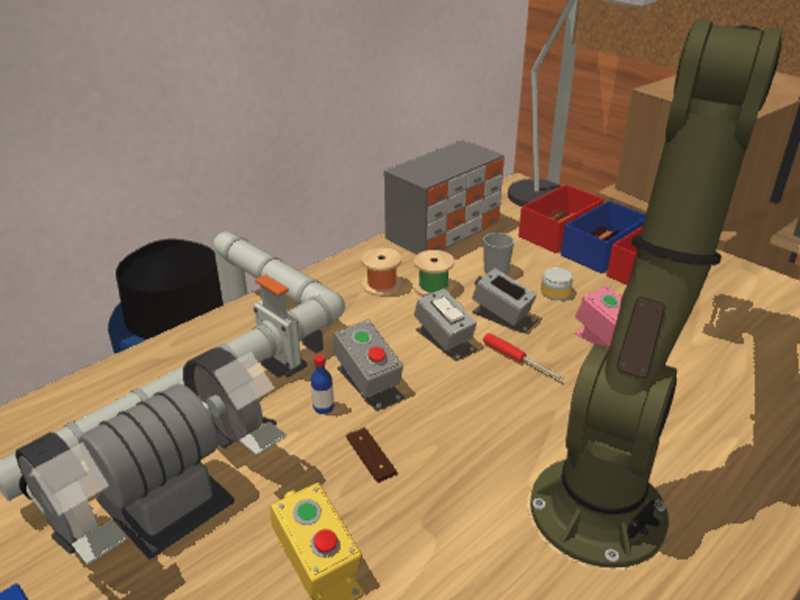

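The top view (800x600 scale) shows three possible STOP buttons: the grey starter at (335,305), the yellow look-alike at (201,414) and the pink look-alike at (524,408). I choose the grey one. There are two paddles, black at (485,304) and white at (421,294); the black one is the target. The orange gate grip is at (296,227), not the orange reel at (438,193). Next I measure these and check them in one crop.

```bash
cat > m.py <<'E'
from h import *
S=1.5625
def blobs(d,name,box,lo,hi,inv=None):
    hsv=cv2.cvtColor(d['pixels'],cv2.COLOR_RGB2HSV)
    m=cv2.inRange(hsv,lo,hi)
    if inv: m|=cv2.inRange(hsv,*inv)
    x0,y0,x1,y1=[int(v/S) for v in box];k=np.zeros_like(m);k[y0:y1,x0:x1]=m[y0:y1,x0:x1]
    n,l,st,c=cv2.connectedComponentsWithStats(k)
    i=1+np.argmax(st[1:,4]); cnt=cv2.findContours((l==i).astype('uint8'),0,1)[0][0]
    return c[i],st[i],cv2.minAreaRect(cnt),cnt
R=((0,120,60),(8,255,255),((172,120,60),(180,255,255)));G=((45,80,40),(85,255,255));O=((4,130,60),(16,255,255));K=((0,0,0),(180,255,45));W=((0,0,140),(180,60,255))
B={'top':dict(red=((315,260,360,325),*R),green=((315,260,360,325),*G),orange=((280,195,315,260),*O),black=((470,285,500,325),*K),white=((408,270,436,318),*W)),
'side':dict(red=((335,320,405,400),*R),green=((335,320,405,400),*G),orange=((250,270,295,305),*O),black=((485,268,530,305),*K),white=((425,290,470,325),*W))}
E
python3 - <<'E'
from m import *
D={n:load(n+'0') for n in B}
r={n:{k:blobs(D[n],k,*v) for k,v in B[n].items()} for n in B}
for k in B['top']:
    a,b=r['top'][k],r['side'][k]
    print(k,a[0].round(1),a[1][2:],[np.round(x,1) for x in a[2]],'|',b[0].round(1),b[1][2:]); print('   tri',*[np.round(x,4) for x in tri(D['top'],a[0],D['side'],b[0])])
t=D['top']['pixels'][115:225,170:340,::-1]; s=D['side']['pixels'][160:270,155:355,::-1]
t=cv2.resize(t,None,fx=4,fy=3.6 and 4)[:300+140,:680]
s=cv2.resize(s,(680,374))
t=cv2.resize(t,(340*1,220)); 
cv2.imwrite('pics/crop.png',np.vstack([cv2.resize(t,(340,220)).repeat(1,0),cv2.resize(s,(340,187))]) if 0 else cv2.resize(D['side']['pixels'][165:265,150:350,::-1],(800,400),interpolation=cv2.INTER_CUBIC))
E
```

```text
red [213.9 194.7] [ 8  8 50] [array([213.5, 194.5]), array([7., 7.]), np.float64(90.0)] | [240.7 226.3] [11 10 86]
   tri [0.475  0.0617 0.093 ] 0.0002
green [216.4 180.4] [ 6  6 33] [array([216.5, 180.5]), array([5., 5.]), np.float64(90.0)] | [231.1 215. ] [ 9  7 51]
   tri [0.5311 0.0503 0.0992] 0.0007
orange [187.5 139.9] [  9  21 136] [array([187.4, 140. ]), array([20.5,  7.4]), np.float64(81.9)] | [173.5 182.2] [ 20  14 139]
   tri [0.6785 0.15   0.1951] 0.0011
black [310.  195.2] [ 10  17 121] [array([309.9, 195.2]), array([15.7,  7.6]), np.float64(78.7)] | [324.9 183.8] [ 20  13 114]
   tri [ 0.4645 -0.3225  0.0779] 0.0014
white [269.5 188.5] [  8  16 106] [array([269.4, 188.4]), array([ 6.7, 15.3]), np.float64(5.7)] | [285.1 196.8] [ 28  23 375]
   tri [ 0.4967 -0.1584  0.0849] 0.0044
```

View pics/crop.png

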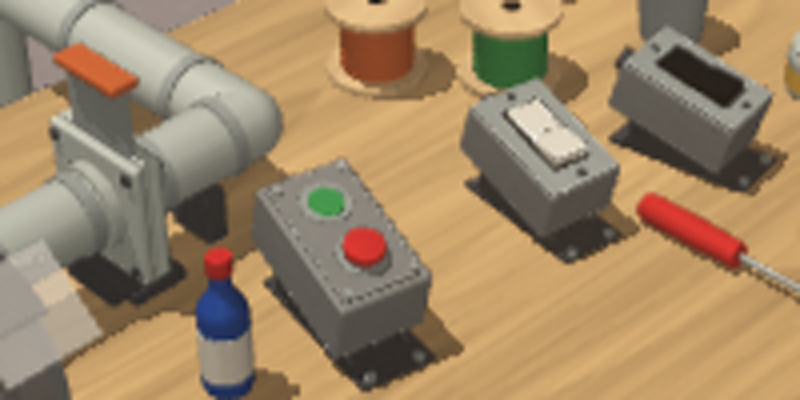

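The crop confirms the choice: the grey starter's red cap at crop (364,246) is nearer the robot than its green button. The black paddle is at (702,76), right of the white one at (545,132), and the orange grip at (95,70). The measured STOP–START offset of 57 mm and the heights match the description. Next I compute the turn and shift for the moves.

```bash
cat > go.py <<'E'
from h import *
from scipy.spatial.transform import Rotation as Ro
def face(yaw,t=.26):
    x=np.array([np.cos(t)*np.cos(yaw),np.cos(t)*np.sin(yaw),np.sin(t)]);n=np.array([-np.sin(t)*np.cos(yaw),-np.sin(t)*np.sin(yaw),np.cos(t)])
    return np.c_[x,np.cross(-n,x),-n],n
def rel(p,R,p0=None,R0=None):
    s=ctrl.get_state(); p0=s['position'] if p0 is None else p0; R0=Ro.from_rotvec(s['tool_rot']).as_matrix() if R0 is None else R0
    return np.degrees(Ro.from_matrix(R@R0.T).as_rotvec()).round(1),((np.array(p)-p0)*100).round(2)
E
python3 - <<'E'
from go import *
T=load('top0');S=load('side0')
for z in(.09,.097):print(onz(T,(213.9,194.7),z),onz(T,(216.4,180.4),z+.003))
for z in(.2,.21):print(onz(T,(187.5,139.9),z))
R,n=face(-.2);stop=np.array([.475,.0617,.095]);print('stop+50',stop+.06*n,rel(stop+.06*n,R),'n',n)
R,n=face(.2);print('n2',n)
E
```

```text
[0.47494042 0.06168527 0.09      ] [0.53138074 0.05055131 0.093     ]
[0.47466859 0.06123663 0.097     ] [0.53089157 0.05014472 0.1       ]
[0.67825949 0.14973634 0.2       ]
[0.67666037 0.14854074 0.21      ]
stop+50 [0.45988264 0.06476444 0.1529834 ] (array([  0.7, -15. , -28.9]), array([26.38, 68.4 , -6.86])) n [-0.25195606  0.05107402  0.96638998]
n2 [-0.25195606 -0.05107402  0.96638998]
```

Emit:
carry_out(steps=[[0,0,0,3,5,4,0],[0,0,0,8,9,5,0],[0,0,0,14,13,5,0],[0,0,-5,19,18,5,0],[0,0,-10,24,23,5,0],[0,0,-16,27,28,5,0],[0,0,-20,29,33,5,0],[0,0,-25,30,38,5,0],[0,0,-29,30,43,5,0],[0,0,-29,30,48,5,0],[0,0,-29,30,53,5,0],[0,0,-29,30,58,5,0]])

```text
time: 1.3
position: [0.4875, -0.1329, 0.272]
tool_rot: [-3.126, 0.312, 0.001]
ft_force: [0.6, -0.9, 1.1]
grip_width: 0.032
grip_force: 0.0
```

```bash
python3 - <<'E'
from go import *
s=ctrl.get_state();print(s['time'],s['position'],s['joint_positions'].round(2),s['grip_width'])
R,n=face(-.2);stop=np.array([.475,.0617,.095]);print(rel(stop+.06*n,R))
E
```

```text
1.3 [ 0.4875215  -0.13286534  0.27204034] [ 0.66  0.01 -0.45  1.71  0.    1.42 -1.56] 0.03189495505455992
(array([ -3. , -14.6,  -0.1]), array([ -2.76,  19.76, -11.91]))
```

Emit:
carry_out(steps=[[0,0,0,0,4,0,0],[-1,-5,0,-1,8,0,0],[-2,-10,0,-2,12,0,0],[-3,-14.6,0,-2.5,16,0,0],[-3,-14.6,0,-2.8,18,0,0],[-3,-14.6,0,-2.8,18,0,0],[-3,-14.6,0,-2.8,18,0,0]])

```text
time: 2.0
position: [0.4587, 0.0472, 0.2722]
tool_rot: [3.075, -0.3, 0.401]
ft_force: [1.1, 0.2, -0.4]
grip_width: 0.004
grip_force: 0.0
```

```bash
python3 - <<'E'
from go import *
s=ctrl.get_state();print(s['time'],s['position'],s['joint_positions'].round(2),s['grip_width'])
R,n=face(-.2);stop=np.array([.475,.0617,.095])
for h in (.06,.02): print(rel(stop+h*n,R))
E
```

```text
2.0 [0.45870737 0.04717204 0.27218518] [ 0.14 -0.3  -0.31  1.99  0.    1.19 -1.93] 0.003732738763106542
(array([ 0.1, -0. , -0.3]), array([  0.12,   1.76, -11.92]))
(array([ 0.1, -0. , -0.3]), array([  1.13,   1.55, -15.79]))
```

Emit:
carry_out(steps=[[0,0,0,0.5,0.5,-3,0],[0,0,0,0.5,1,-6,0],[0,0,0,0.5,1.6,-9,0],[0,0,0,0.5,1.6,-12,0],[0,0,0,0.5,1.6,-12,0],[0,0,0,0.5,1.6,-12,0]])

```text
time: 2.6
position: [0.4648, 0.0598, 0.1527]
tool_rot: [3.073, -0.31, 0.4]
ft_force: [-0.2, 0.2, -0.3]
grip_width: 0.002
grip_force: 0.0
```

```bash
python3 - <<'E'
from go import *
s=ctrl.get_state();print(s['time'],s['position'],s['joint_positions'].round(2),s['grip_width'])
R,n=face(-.2);stop=np.array([.475,.0617,.095])
for h in (.06,.01,-.01): print(rel(stop+h*n,R))
for v in('top','side'):
    d=snap(v,v+'1')
    q=proj(d,stop);print(v,q)
    u,w=int(q[0]),int(q[1]);u=max(60,u)
    cv2.imwrite(f'pics/{v}1.png',cv2.resize(d['pixels'][w-50:w+50,u-60:u+60,::-1],(600,500),interpolation=cv2.INTER_CUBIC))
a=[cv2.imread(f'pics/{v}1.png') for v in('top','side')]
cv2.imwrite('pics/both1.png',cv2.resize(np.hstack(a),(800,333)))
E
```

```text
2.6 [0.46480171 0.05984977 0.15269548] [ 0.14 -0.2  -0.38  2.16  0.05  0.94 -2.03] 0.0022574704849134416
(array([ 0.1, -0.1,  0.1]), array([-0.49,  0.49,  0.03]))
(array([ 0.1, -0.1,  0.1]), array([ 0.77,  0.24, -4.8 ]))
(array([ 0.1, -0.1,  0.1]), array([ 1.27,  0.13, -6.74]))
top [213.8140795  194.63774767]
side [240.72241692 225.77160343]
```

View pics/both1.png

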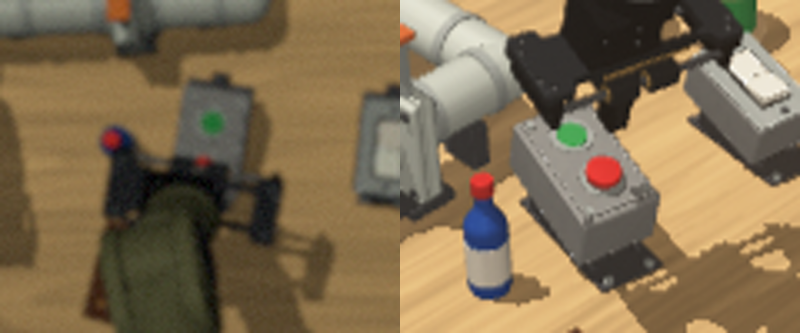

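The side view shows the closed fingertips above the starter, with the red cap at (603,172) clear below them and the bottle at (488,240) below the gripper body. I press along the face normal.

Emit:
carry_out(steps=[[0,0,0,0.3,0.2,-2,0],[0,0,0,0.6,0.2,-4,0],[0,0,0,0.7,0.2,-4.8,0],[0,0,0,0.9,0.2,-5.3,0],[0,0,0,1.0,0.2,-5.8,0],[0,0,0,1.1,0.2,-6.2,0],[0,0,0,1.1,0.2,-6.2,0]])

```text
time: 3.4
position: [0.4764, 0.0624, 0.0923]
tool_rot: [3.072, -0.308, 0.404]
ft_force: [-5.5, -0.9, 7.8]
grip_width: 0.006
grip_force: 4.8
```

Emit:
carry_out(steps=[[0,0,0,0.1,0,-0.3,0],[0,0,0,0.15,0,-0.5,0],[0,0,0,0.2,0,-0.7,0],[0,0,0,0.2,0,-0.7,0]])

```text
time: 3.8
position: [0.477, 0.0624, 0.0917]
tool_rot: [3.068, -0.308, 0.399]
ft_force: [-49.0, -2.1, 74.6]
grip_width: -0.0
grip_force: 42.4
```

Emit:
carry_out(steps=[[0,0,0,-0.3,0,1.2,0],[0,0,0,-1,0,4,0],[0,0,0,-2,0,8,0],[0,0,0,-2.5,-4,12,0],[0,0,0,-2.5,-8,12,0],[0,0,0,-2.5,-12,12,0],[0,0,0,-2.5,-16,12,0],[0,0,0,-2.5,-16,12,0],[0,0,0,-2.5,-16,12,0]])

```text
time: 4.7
position: [0.453, -0.0978, 0.2043]
tool_rot: [3.073, -0.311, 0.404]
ft_force: [0.4, 0.6, 0.7]
grip_width: 0.005
grip_force: 0.0
```

```bash
python3 - <<'E'
from m import *
D={v:snap(v,v+'2') for v in('top','side')}
for k in('red','green'):
    a,b=[blobs(D[n],k,*B[n][k]) for n in('top','side')]
    print(k,a[0],b[0],b[1],tri(D['top'],a[0],D['side'],b[0]))
cv2.imwrite('pics/s2.png',cv2.resize(D['side']['pixels'][195:265,200:280,::-1],(640,560),interpolation=cv2.INTER_CUBIC))
s=ctrl.get_state();print(s['time'],s['position'],s['joint_positions'].round(2),s['ft_force'])
from go import *
R,n=face(.2);p=np.array([.4427,-.327,.076]);print(rel(p+.08*n,R),p+.08*n)
E
```

```text
red [214.17021277 194.0212766 ] [240.44       227.53333333] [236 223  10  10  75] (array([0.47770993, 0.06074903, 0.08621315]), np.float64(0.00015723257920332277))
green [216.16666667 180.80555556] [231.21212121 214.13636364] [227 210   9   9  66] (array([0.52933617, 0.05118154, 0.10384867]), np.float64(0.0008570910672659628))
4.8 [ 0.45302419 -0.09612719  0.20399513] [ 0.22 -0.27 -0.07  2.12 -0.01  1.03 -1.61] [-0.43604035  0.22544532 -1.31398628]
(array([ 0. ,  0.1, 22.8]), array([ -3.05, -23.5 ,  -5.07])) [ 0.42254352 -0.33108592  0.1533112 ]
```

View pics/s2.png

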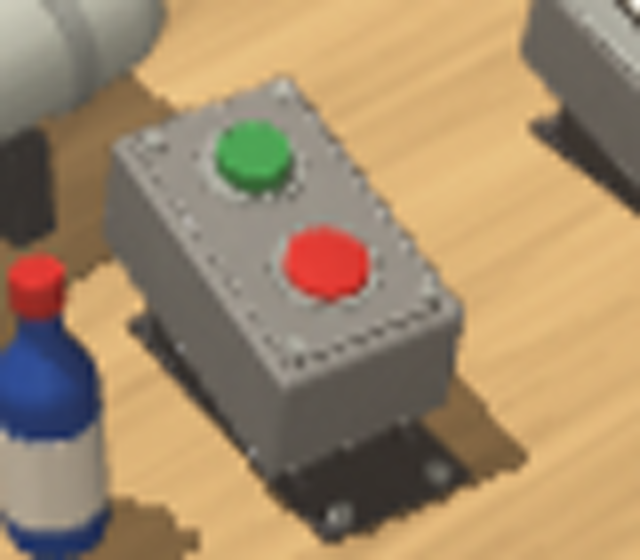

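STOP is in and START has risen: the red cap at (326,263) is almost flush in its ring, and green at (253,155) stands proud. On to the black paddle.

Emit:
carry_out(steps=[[0,0,5,-1,-5,0,0],[0,0,10,-2,-10,0,0],[0,0,16,-3,-15,0,0],[0,0,22.8,-3,-20,0,0],[0,0,22.8,-3,-23.5,-2,0],[0,0,22.8,-3,-23.5,-5,0],[0,0,22.8,-3,-23.5,-5,0],[0,0,22.8,-3,-23.5,-5,0]])

```text
time: 5.6
position: [0.4231, -0.3305, 0.1529]
tool_rot: [-3.074, -0.308, -0.4]
ft_force: [0.6, -0.2, 1.1]
grip_width: 0.007
grip_force: 0.0
```

```bash
python3 - <<'E'
from go import *
D={v:snap(v,v+'3') for v in('top','side')}
s=ctrl.get_state();print(s['time'],s['position'],s['joint_positions'].round(2),s['ft_force'])
R,n=face(.2);p=np.array([.4427,-.327,.076])
for h in(.02,.0,-.008):print(rel(p+h*n,R))
cv2.imwrite('pics/b3.png',np.hstack([cv2.resize(D['side']['pixels'][150:225,275:375,::-1],(500,375),interpolation=3),cv2.resize(D['top']['pixels'][165:235,270:340,::-1],(300,300),interpolation=3).copy()[:].__class__ and cv2.copyMakeBorder(cv2.resize(D['top']['pixels'][165:235,270:340,::-1],(300,300),interpolation=3),0,75,0,0,0)]))
E
```

```text
5.7 [ 0.42423089 -0.33058039  0.15482052] [ 0.33  0.01  0.43  1.98 -0.26  1.02 -0.49] [-0.15120439  0.39567237 -0.21727102]
(array([ 0.1,  0.1, -0.1]), array([ 1.34,  0.26, -5.95]))
(array([ 0.1,  0.1, -0.1]), array([ 1.85,  0.36, -7.88]))
(array([ 0.1,  0.1, -0.1]), array([ 2.05,  0.4 , -8.66]))
```

View pics/b3.png

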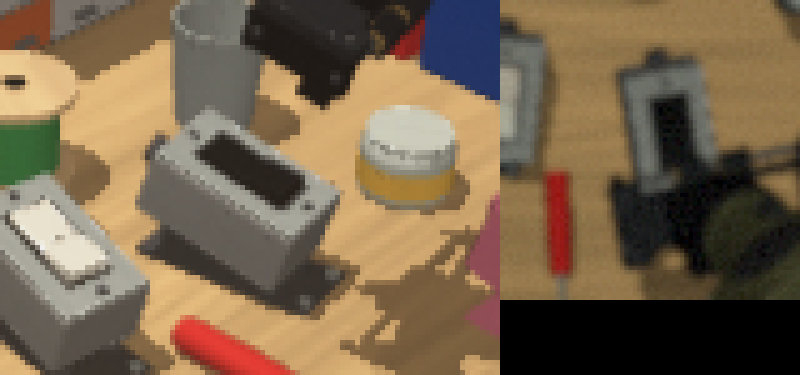

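The hand hovers just nearer the robot than the black paddle, which is at left-crop (250,170) and clear of the white paddle at (57,240). The way down along the normal is free, so I press gently.

Emit:
carry_out(steps=[[0,0,0,0.6,0.1,-2.5,0],[0,0,0,1.2,0.2,-5,0],[0,0,0,1.5,0.3,-6.2,0],[0,0,0,1.6,0.3,-6.8,0],[0,0,0,1.8,0.3,-7.3,0],[0,0,0,1.8,0.3,-7.3,0]])

```text
time: 6.3
position: [0.441, -0.3292, 0.0811]
tool_rot: [-3.076, -0.307, -0.404]
ft_force: [1.0, 0.3, 0.1]
grip_width: 0.009
grip_force: 0.0
```

Emit:
carry_out(steps=[[0,0,0,0.1,0,-0.2,0],[0,0,0,0.1,0,-0.4,0],[0,0,0,0.2,0,-0.6,0],[0,0,0,0.2,0,-0.6,0]])

```text
time: 6.7
position: [0.4421, -0.3299, 0.078]
tool_rot: [-3.074, -0.305, -0.405]
ft_force: [-14.5, 5.5, 26.0]
grip_width: 0.007
grip_force: 14.2
```

Emit:
carry_out(steps=[[0,0,0,0.05,0,-0.2,0],[0,0,0,0.05,0,-0.2,0]])

```text
time: 6.9
position: [0.4422, -0.33, 0.0777]
tool_rot: [-3.073, -0.305, -0.406]
ft_force: [-22.6, 8.7, 39.8]
grip_width: 0.008
grip_force: 21.7
```

Emit:
carry_out(steps=[[0,0,0,-0.3,0,1.5,0],[0,0,0,-1,0,5,0],[0,0,0,-1,0,10,0],[0,0,0,0,2,14,0],[0,0,0,0,7,14,0],[0,0,0,0,12,14,0],[0,0,0,0,17,14,0],[0,0,0,0,17,14,0]])

```text
time: 7.7
position: [0.4436, -0.1522, 0.213]
tool_rot: [-3.071, -0.321, -0.404]
ft_force: [0.1, -0.7, -0.4]
grip_width: 0.008
grip_force: 0.0
```

```bash
python3 - <<'E'
from go import *
D={v:snap(v,v+'4') for v in('top','side')}
s=ctrl.get_state();print(s['time'],s['position'],s['joint_positions'].round(2),s['ft_force'])
cv2.imwrite('pics/b4.png',np.vstack([cv2.resize(D['side']['pixels'][160:220,270:360,::-1],(450,300),interpolation=3),cv2.resize(load('side0')['pixels'][160:220,270:360,::-1],(450,300),interpolation=3)]))
E
```

```text
7.8 [ 0.44352049 -0.15827284  0.21317779] [ 0.17 -0.24  0.2   2.07 -0.1   1.09 -0.96] [ 0.48882745 -0.84450784 -0.99446509]
```

View pics/b4.png

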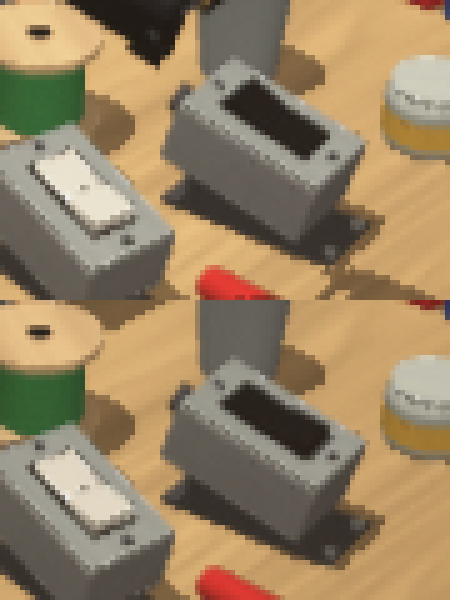

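The change in the black paddle between the views (top panel now, bottom panel start) is only a pixel or two. I compare the masks numerically.

```bash
python3 - <<'E'
from m import *
for t in('0','3','4'):
    for n in('side','top'):
        if n=='top' and t=='3': continue
        d=load(n+t)
        for k in ('black','white'):
            b=blobs(d,k,*B[n][k])
            print(t,n,k,b[0].round(2),b[1],[np.round(x,1) for x in b[2]],'mn',b[3][:,0].min(0),'mx',b[3][:,0].max(0))
g=[cv2.cvtColor(load('side'+t)['pixels'],cv2.COLOR_RGB2GRAY)[170:200,308:342] for t in'034']
for i in range(4,30,2): print(' '.join(f'{v:3d}' for v in g[0][i,4:30]),'|',' '.join(f'{v:3d}' for v in g[2][i,4:30]))
# predicted shift of near end (6mm down) and far end (6mm up)
d=load('side0');from go import face
R,n=face(.2);c=np.array([.4645,-.3225,.0779])
for s,h in((-.033,-.006),(.033,.006)): print(s,proj(d,c+s*R[:,0]),proj(d,c+s*R[:,0]+h*n))
E
```

```text
0 side black [324.95 183.75] [315 178  20  13 114] [array([324.5, 183.5]), array([20. ,  6.4]), np.float64(28.3)] mn [315 178] mx [334 190]
0 side white [285.08 196.78] [272 185  28  23 375] [array([285.2, 198.2]), array([31.8, 17. ]), np.float64(45.0)] mn [272 185] mx [299 207]
0 top black [310.02 195.22] [306 187  10  17 121] [array([309.9, 195.2]), array([15.7,  7.6]), np.float64(78.7)] mn [306 187] mx [315 203]
0 top white [269.48 188.52] [266 181   8  16 106] [array([269.4, 188.4]), array([ 6.7, 15.3]), np.float64(5.7)] mn [266 181] mx [273 196]
3 side black [325.   183.85] [315 178  20  13 110] [array([324.4, 183.7]), array([20. ,  5.9]), np.float64(28.6)] mn [315 178] mx [334 190]
3 side white [285.11 196.89] [272 185  28  23 387] [array([285. , 198.5]), array([31.8, 17.7]), np.float64(45.0)] mn [272 185] mx [299 207]
4 side black [324.37 183.45] [315 177  20  14 112] [array([324.7, 183.2]), array([19.8,  6.6]), np.float64(32.0)] mn [315 177] mx [334 190]
4 side white [285.1  196.88] [272 185  28  23 389] [array([285.1, 198.3]), array([31.6, 18. ]), np.float64(47.0)] mn [272 1
[... 2448 characters left out ...]
3 118 131 129 164 155 155 157 158 158 158 128  97 |  95  95  94  94  95  96  96  96  96  96  98  96 100 110 126 140 138 174 166 164 167 168 169 168 137 103
 89  89  88  89  90  89  88  89  88  88  90  91  91  90  90  94 102 113 117 125 163 155 125  93  72  68 |  94  95  94  95  95  96  94  94  93  95  95  96  97  96  96  99 108 120 124 133 173 166 134  99  78  74
 57  73  87  88  88  89  89  88  88  88  88  89  88  90  90  90  89  89  91 100 107  90  72  68  69  68 |  60  78  94  94  95  95  95  94  93  93  93  95  95  96  97  96  94  94  98 106 114  97  77  73  73  72
-0.033 [332.73074604 188.66033467] [332.18192897 189.91142247]
0.033 [316.87609799 178.88983928] [317.38233817 177.6241195 ]
```

The far end of the paddle has risen about 1.3 px and the near end has dropped, as predicted for a full rock. The white paddle is unchanged. On to the gate.

```bash
python3 - <<'E'
from go import *
s=ctrl.get_state();R,_=face(.1,0.);print(s['position'],rel([.6775,.149,.27],R))
E
```

```text
[ 0.44352049 -0.15827284  0.21317779] (array([-2.1, 14.9, -5.8]), array([23.4 , 30.73,  5.68]))
```

Emit:
carry_out(steps=[[0,5,-1,1,2,4,0],[-1,10,-3,4,6,5.5,0],[-2,14.9,-5.8,7,10,5.7,0],[-2.1,14.9,-5.8,10,14,5.7,0],[-2.1,14.9,-5.8,13,18,5.7,0],[-2.1,14.9,-5.8,16,22,5.7,0],[-2.1,14.9,-5.8,19,26,5.7,0],[-2.1,14.9,-5.8,22,29,5.7,0],[-2.1,14.9,-5.8,23.4,30.7,5.7,0],[-2.1,14.9,-5.8,23.4,30.7,5.7,0],[-2.1,14.9,-5.8,23.4,30.7,5.7,0]])

```text
time: 8.9
position: [0.6778, 0.1461, 0.2684]
tool_rot: [3.138, 0.149, -0.006]
ft_force: [-1.2, -0.2, 0.8]
grip_width: 0.005
grip_force: 0.0
```

```bash
python3 - <<'E'
from go import *
s=ctrl.get_state();R,_=face(.1,0.);print(s['time'],s['position'],s['joint_positions'].round(2),rel([.6775,.149,.215],R))
d=snap('side','side5');q=proj(d,np.array([.6775,.149,.205])).astype(int);print(q,proj(d,s['position']))
cv2.imwrite('pics/g5.png',cv2.resize(d['pixels'][q[1]-50:q[1]+50,q[0]-60:q[0]+60,::-1],(600,500),interpolation=3))
E
```

```text
8.9 [0.67779005 0.14609131 0.26835958] [-0.16  0.41 -0.12  1.25  0.05  1.49 -1.76] (array([ 0. , -0.2,  0.3]), array([-0.03,  0.29, -5.34]))
[173 179] [172.04257754 160.90348264]
```

View pics/g5.png

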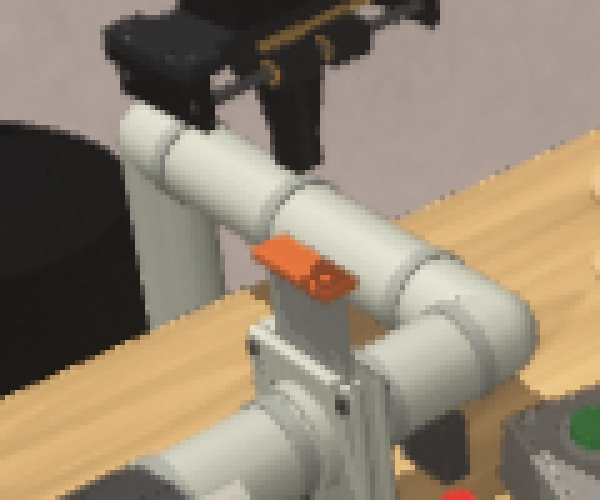

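The fingertips at (295,165) are right above the orange grip at (305,268). I push down.

Emit:
carry_out(steps=[[0,0,0,0,0.2,-3,0],[0,0,0,0,0.2,-5,0],[0,0,0,0,0.2,-6,0],[0,0,0,0,0.2,-6.8,0],[0,0,0,0,0.2,-7.6,0],[0,0,0,0,0.2,-8.4,0],[0,0,0,0,0.2,-9.2,0],[0,0,0,0,0.2,-10,0],[0,0,0,0,0.2,-10.6,0],[0,0,0,0,0.2,-11.2,0]])

```text
time: 9.95
position: [0.6777, 0.1497, 0.1572]
tool_rot: [-3.137, -0.151, 0.002]
ft_force: [0.9, -1.6, 4.2]
grip_width: 0.001
grip_force: 2.0
```

Emit:
carry_out(steps=[[0,0,0,0,0,-0.3,0],[0,0,0,0,0,-0.5,0],[0,0,0,0,0,-0.7,0],[0,0,0,0,0,-0.9,0],[0,0,0,0,0,-0.9,0]])

```text
time: 10.45
position: [0.6774, 0.1503, 0.1514]
tool_rot: [-3.136, -0.152, 0.001]
ft_force: [-3.3, -2.0, 12.7]
grip_width: 0.003
grip_force: 6.5
```

The tip is at 151 mm and the force is rising, so the blade is at its stop. I retreat and check.

Emit:
carry_out(steps=[[0,0,0,0,0,-0.1,0],[0,0,0,0,0,1,0],[0,0,0,0,0,5,0],[0,0,0,0,0,10,0],[0,0,0,-3,-4,13,0],[0,0,0,-6,-8,13,0],[0,0,0,-9,-12,13,0],[0,0,0,-9,-12,13,0],[0,0,0,-9,-12,13,0]])

```text
time: 11.35
position: [0.5861, 0.0288, 0.2785]
tool_rot: [-3.137, -0.148, 0.005]
ft_force: [0.9, 1.2, -0.1]
grip_width: 0.005
grip_force: 0.0
```

```bash
python3 - <<'E'
from h import *
D={v:snap(v,v+'6') for v in('top','side')}
cv2.imwrite('pics/e6.png',cv2.resize(D['side']['pixels'][140:260,140:350,::-1],(800,457),interpolation=3))
s=ctrl.get_state();print(s['time'],s['position'],s['qd'].round(3),s['ft_force'])
E
```

```text
11.45 [0.58717963 0.03199256 0.27805936] [-0.012  0.016 -0.011 -0.014  0.003 -0.001  0.   ] [ 0.16228175  0.98610677 -0.36195648]
```

View pics/e6.png

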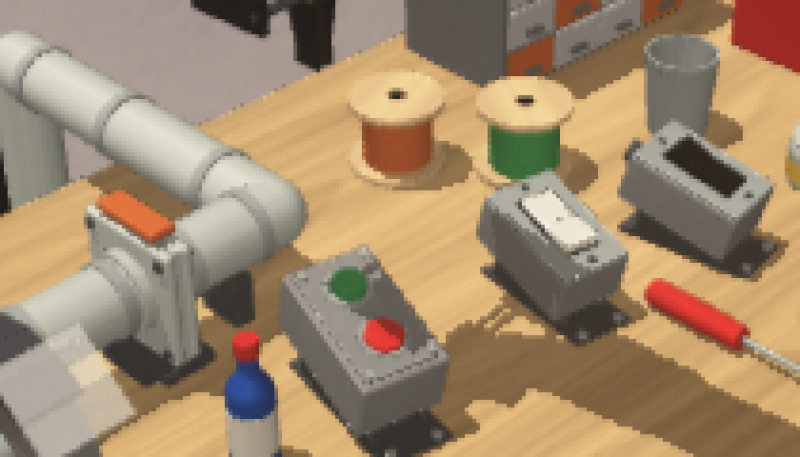

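The orange grip at (136,215) sits just above the housing. STOP at (384,335) is in, the white paddle at (557,220) is still on, and the loose things are where they were. I hand the job in.

```bash
python3 -c "
from bench import ctrl; print(ctrl.close_job())"
```

```text
the job is handed in; nothing more can be done
None
```

I pressed STOP in, rocked the extractor's black paddle to off and pushed the gate blade down to its stop, in that order; the camera and force readings agreed, and I handed the job in at about 11.5 s, but the hand-in returned no verdict.

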